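Fit a pattern block in the tile bed and clamp it

TASK

Fit the white pattern block with the blue star into the recess of the wooden tile bed: slide it along the bed between the fences, without lifting it off, until it drops into the mouth of the recess, and with the clamp still open press it down until it is flush with the bed. Then swing the red-handled clamp arm over onto the block so that its foot holds it, and let go. Leave the terracotta block, the bowl, the jar and the brush where they are.

Things in the scene. Friction and masses are not known exactly. Their poses are not given: they have to be found in the camera images.
- bed: the tile bed: fixed wooden block, 78 mm (x) by 300 mm (y), face 45 mm above the bench. Origin under the recess's centre at bench level; z up, y along the bed (blocks slide along it), x across it towards the clamp. Two aluminium fences along y, 6 mm high on the face and 8 mm thick, leave a channel 54 mm wide (x from -27 to 27 mm), open at both ends
- recess (a point): centre of the recess's mouth, in the plane of the bed's face (45 mm above the bench); axes as the bed's. The recess is 54 mm (x) by 64 mm (y), and 14 mm deep when the pad is down.
- pad (a joint): black rubber knock-out pad that fills the recess's floor: 0 = up (its top 5 mm below the bed's face), 0.009 = down on its stop (14 mm below the face; m). It slides stiffly (about 6 N) and stays where it is pushed; it cannot tip.
- block: white pattern block with a blue eight-armed star on top, loose, 50 mm (x) by 60 mm (y) by 14 mm thick, about 0.1 kg. Origin at the centre of its underside, z up. It starts flat on the bed's face in the channel, 80 to 105 mm from the recess's centre on one side or the other (+y or -y of the bed).
- block_top (a point): centre of the white block's top face, 14 mm above its underside
- spare: terracotta pattern block with white rings on top, same size as the white one, loose, lying in the channel on the other side of the recess; not to be moved. Origin at the centre of its underside
- clamp (a joint): hinge of the clamp arm (rad): 0 = closed, the arm level and pointing along the bed's -x over the recess with its foot on the flush block; 1.57 = upright; starts leaning back at 1.75 to 1.95, stop at 2.05. Some friction: it stays where left within about 0.3 rad of upright and falls shut when brought nearer to the block.
- clamp_hinge (a point): on the clamp's hinge axis (parallel to the bed's y), 70 mm from the recess's centre along the bed's +x, 75 mm above the bench, between two steel cheeks (15 mm either way in x and 19 mm in y of this point, up to 87 mm above the bench) on a step of the bed as high as its face
- clamp_grip (a point): middle of the clamp arm's red round grip, 106 mm from the hinge along the arm; the grip is 22 mm thick and 52 mm long (80 to 132 mm from the hinge); nearer to the hinge the arm is a steel bar 20 mm wide and 12 mm thick
- foot: black foot of the clamp, 18 mm across, on a thin stem under the steel bar 70 mm from the hinge. Origin at the stem's top, 6 mm under the arm's centre line; the sole lies 24 mm below that when closed (on the block's middle). It swivels a little
- bowl: white bowl, 110 mm across, 50 mm high, loose, beyond the bed; origin under its centre
- jar: milky white jar with a lid, 64 mm across, 85 mm high, loose, beyond the bed; origin under its centre
- brush: brush, 180 mm long, loose, lying flat on the bench between robot and bed, roughly along the bed; origin under its middle
Not all that is in view belongs to the job. Of the things shaped like the block, the white one is meant.

How it is judged:
By the outcome, as a careful person would: the job done as asked, in the order asked, and still so for the second after the job is handed in, with the robot touching nothing.
It also fails if it takes over 53 s, if anything falls off the work surface, if the arm or the gripper's body presses on something with over 40 N, if the wrist force passes 120 N, or if a joint passes its speed limit or range.

ROBOT

A 6-joint arm with a two-finger parallel gripper is mounted at the origin on the work surface. World frame = base frame: x ahead of the robot, y to its left, z up, the work surface at z = 0. Lengths are in m, angles in degrees, forces in N, time in s.
With the tool pointing down it reaches from about 0.35 to 0.775 m from the base axis. Payload 7.3 kg.
Tool frame: the origin (TCP) lies on the centre line of the jaws, within the pads' length; the fingertips stand 17 mm ahead of it and the grasp point (between the pads) lies 2 mm behind it; z points along the fingers, y is the line along which they close (so a half turn about z gives the same grasp; the last joint's range is limited). The gripper opens to 92 mm and grips with 3 to 60 N. Pads are 19 mm wide; open, the fingers measure 130 mm over their backs; the gripper's body (75 mm by 190 mm) begins 47 mm behind the grasp point.
Start: joints at [-73.339, 19.595, 87.324, -0, 73.075, -8.365], TCP at [0.222, -0.476, 0.204] pointing down, gripper open.
Joint ranges: [-145.02, 145.02], [-44.19, 115.74], [2.07, 154.8], [-57.11, 237.11], [16.16, 152.29], [-177.93, 177.93]. Speed limits (degrees/s): [147.25, 147.25, 180, 180, 180, 180].

INTERFACE

Orientations are given as a 3x3 rotation matrix whose columns are the frame's x, y, z axes.
In Python, from bench import get_state, eyes, manip gives the robot as it stands.
- The arm moves only by the tool jog_arm, never from a script. Its argument "steps" is one flat list of numbers, 5 for each row, row after row: the shift along the tool's x, y, z in m, then the turn about the tool's z in rad, then the gripper's target within -1 to 1 (shut at 1, half-way at 0, fully open at -1). In form: [dx, dy, dz, spin, jaw, dx, dy, dz, spin, jaw, ...]. A call has 1 to 8 rows; each row shifts and turns the commanded pose from where the row before left it, along the tool's axes as they then stand; what a row does not reach is not made up. A row lasts 1/10 s, in which the tool goes at most 50 mm and 8.59 degrees, less where a joint would pass 70% of its speed; a pose out of reach is approached as far as the arm can. A call with a gripper value outside its range is refused whole. The fingers move at their own pace and stop on an object; the grip force is fixed at half the most. Time passes only in rows, so rows that do not move let the fingers close. It gives the time, the measured TCP pose, the force, the opening and the grip force at its end, in the units of the state.
- get_state(): the state, without advancing time (a new reading comes with each control period).
- eyes.read_camera(name): name is "scene" or "top"; returns the picture (420x560x3 uint8, red, green, blue); there is no depth.
- eyes.calibration(name): a dict with "fovy" (degrees; the focal length in pixels is half the picture's height over the tangent of half this angle, whatever the lens; pixels are square), "cx", "cy" (the principal point, pixels), "eye" and "rotation" of the camera in the world. Camera axes: x right, y up, looking along -z (the intrinsics and any distortion apply to the point x, -y, -z); pixel columns grow to the right and rows downward; lengths in m; the calibration is good to about 2 mm. A picture is of the moment at which its call begins. calibration takes no time and is no camera call.
- manip.hand_in(): hands the job in; it is judged then, once.
The state is a dict: "clock": time; "joints": joint angles; "joint_vel": joint speeds; "tau": joint torques, N m; "tcp_pos": TCP position; "tool_rot": TCP orientation; "ft_force": force on the tool from outside, world axes, zero at the start; "moment": the same for the moment, N m; "width": opening from 0.0 (shut) to 1.0 (fully open); "gripper_force": force on a finger pad.
Only numpy, scipy, OpenCV 4.12 (cv2) and the standard library are available. Lean on these libraries where they do the work, as an engineer would, in place of code of your own. Each camera call takes 0.05 s, during which the arm holds its last target. There are 200 camera calls.

## Working session

There is one attempt and no reset: what is moved stays moved. The work goes in short steps, Python scripts to look and compute and a tool call to move; the robot and the scene stay as the last step left them, time stands still between calls to the robot, and variables do not carry over. Pictures are saved under pics/ and viewed, at most 10 in all, crops included, and the job is handed in when it is done.

Besides the shell and the picture viewer there is one more tool, called as name(argument=value, ...) on one line, values as JSON. jog_arm: Moves the arm, as the interface text tells. Its arguments: {"type":"object","properties":{"steps":{"type":"array"}},"required":["steps"]}

```bash
ls; mkdir -p pics
python3 - <<'E'
from bench import get_state, eyes, manip
import cv2
for n in("scene","top"):
    im=eyes.read_camera(n); cv2.imwrite(f"pics/{n}0.png",im[:,:,::-1]); print(n,eyes.calibration(n))
s=get_state(); print(s["clock"],s["tcp_pos"],s["tool_rot"],s["width"])
E
```

```text
pics
scene {'fovy': 47.551091173912845, 'cx': 279.0666075078092, 'cy': 211.99399778075167, 'eye': array([ 1.2598603 , -0.20553948,  0.61700237]), 'rotation': array([[ 0.34692607, -0.55949671,  0.75273218],
       [ 0.93758698,  0.18640711, -0.29356948],
       [ 0.02393653,  0.8075988 ,  0.58924632]])}
top {'fovy': 53.87394257830024, 'cx': 285.50520661172743, 'cy': 206.2172964729346, 'eye': array([0.42020351, 0.06186597, 0.84768424]), 'rotation': array([[-1.71432378e-02,  9.87213942e-01, -1.58476316e-01],
       [-9.99852719e-01, -1.67988222e-02,  3.51271109e-03],
       [ 8.05581911e-04,  1.58513195e-01,  9.87356530e-01]])}
0.1 [ 0.22199369 -0.47532906  0.20341475] [[ 9.06115589e-01  4.23029988e-01 -4.10979719e-04]
 [ 4.23030148e-01 -9.06114652e-01  1.31580148e-03]
 [ 1.84228739e-04 -1.36612504e-03 -9.99999050e-01]] 0.9983096276165901
```

View pics/scene0.png

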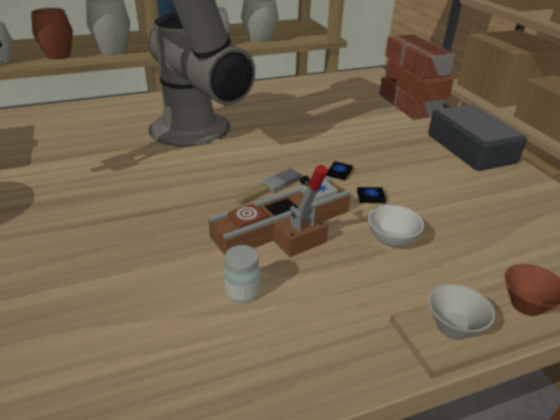

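View pics/top0.png

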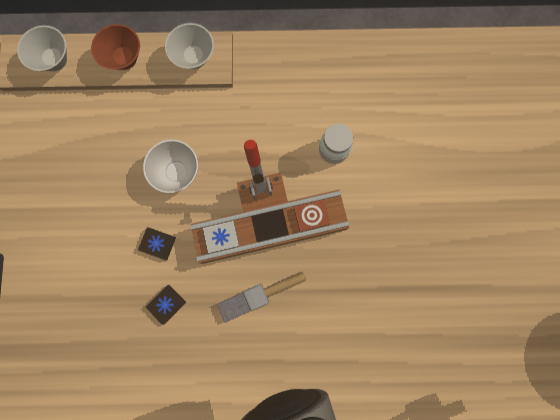

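The scene shows the bed near the middle with the clamp leaning back. In the top view the star candidates are the white block on the bed (221,237) and two black tiles on the bench at (156,243) and (165,305). The white one in the channel fits the description. The terracotta spare is at (312,215), the recess with its black pad at (270,224), the clamp grip at (252,152) and the brush at (258,297).

```bash
cat > h.py <<'E'
from bench import get_state, eyes, manip
import numpy as np, cv2
def ray(n,u,v):
    c=eyes.calibration(n); f=210/np.tan(np.radians(c["fovy"]/2))
    d=c["rotation"]@np.array([(u-c["cx"])/f,-(v-c["cy"])/f,-1]); return c["eye"],d
def onz(n,u,v,z):
    e,d=ray(n,u,v); return e+d*(z-e[2])/d[2]
def proj(n,p):
    c=eyes.calibration(n); f=210/np.tan(np.radians(c["fovy"]/2))
    q=c["rotation"].T@(np.array(p)-c["eye"]); return c["cx"]+f*q[0]/-q[2], c["cy"]-f*q[1]/-q[2]
def big(mask,roi):
    m=np.zeros(mask.shape,np.uint8); x0,y0,x1,y1=roi; m[y0:y1,x0:x1]=mask[y0:y1,x0:x1]
    cs=cv2.findContours(m,cv2.RETR_EXTERNAL,cv2.CHAIN_APPROX_NONE)[0]
    return max(cs,key=cv2.contourArea)[:,0,:]
def rect(cnt,z,n="top"):
    p=np.array([onz(n,u,v,z)[:2] for u,v in cnt],np.float32)*1000
    return cv2.minAreaRect(p)
E
python3 - <<'E'
from h import *
im=cv2.imread("pics/top0.png"); hsv=cv2.cvtColor(im,cv2.COLOR_BGR2HSV); H,S,V=cv2.split(hsv)
cv2.imwrite("pics/crop0.png",cv2.resize(im[120:330,130:360],None,fx=3.4,fy=2.85*1,interpolation=cv2.INTER_CUBIC) if 0 else cv2.resize(im[125:325,130:360],None,fx=3,fy=3,interpolation=cv2.INTER_CUBIC))
w=((V>110)&(S<60)|((H>100)&(H<130)&(S>100))).astype(np.uint8)*255
print("white",rect(big(w,(200,215,245,260)),.059))
b=(V<50).astype(np.uint8)*255
print("recess",rect(big(b,(245,200,295,250)),.042))
r=(((H<6)|(H>174))&(S>170)).astype(np.uint8)*255
c=big(r,(235,130,275,190)); print("grip",cv2.minAreaRect(c))
for uv in [(192,225),(338,192),(347,230),(200,261)]: print(uv,onz("top",*uv,.048))
E
```

```text
white ((491.04730224609375, 181.28530883789062), (69.46831512451172, 98.99346923828125), 12.196004867553711)Traceback (most recent call last):
  File "<stdin>", line 7, in <module>
  File "h.py", line 14, in big
    return max(cs,key=cv2.contourArea)[:,0,:]
           ~~~^^^^^^^^^^^^^^^^^^^^^^^^
ValueError: max() iterable argument is empty
```

View pics/crop0.png

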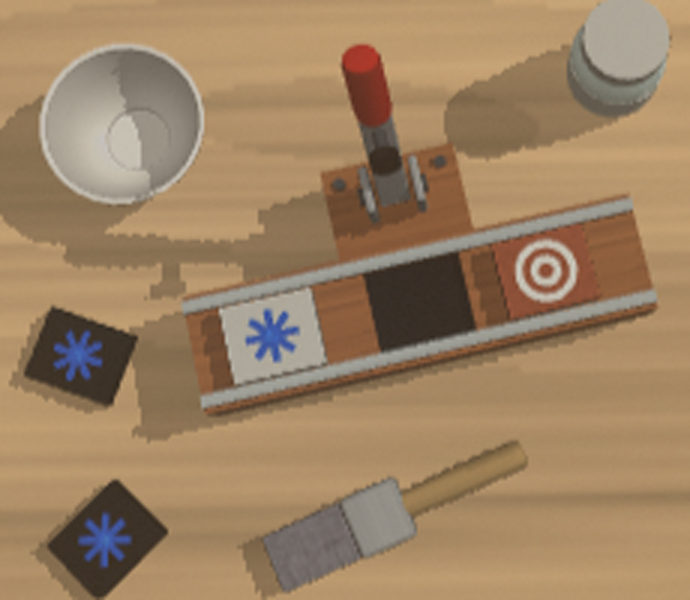

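The crop confirms it: the white tile with the blue star lies in the channel at top (221,236), and its crop corners are (219,307), (313,288), (327,364) and (233,384). The recess corners are (365,272), (460,252), (475,330) and (380,352).

Run:
```python
from h import *
np.set_printoptions(precision=4,suppress=True)
def P(l,z): return np.array([onz("top",130+(u-1)/3,125+(v-1)/3,z)[:2] for u,v in l])
F=P([(183,300),(630,197),(656,303),(203,407)],.051)
R=P([(365,272),(460,252),(475,330),(380,352)],.045)
W=P([(219,307),(313,288),(327,364),(233,384)],.059)
d=(F[0]-F[1])+(F[3]-F[2]); th=np.arctan2(d[1],d[0]); print("bed y dir deg",np.degrees(th), np.linalg.norm(F[0]-F[1]),np.linalg.norm(F[0]-F[3]))
by=np.array([np.cos(th),np.sin(th)]); bx=np.array([by[1],-by[0]])
print("F c",F.mean(0),"R c",R.mean(0),"W c",W.mean(0))
for n,X in(("F",F),("R",R),("W",W)): print(n,np.c_[(X-F.mean(0))@bx,(X-F.mean(0))@by])
C=F.mean(0); h=C+.07*bx; g=np.r_[h,.075]
im=cv2.imread("pics/top0.png").astype(int)
for n in("top","scene"):
    i=cv2.imread(f"pics/{n}0.png").astype(int); m=((i[:,:,2]>110)&(i[:,:,1]<45)&(i[:,:,0]<50)).astype(np.uint8)*255
    roi=(235,130,275,190) if n=="top" else (300,155,335,200)
    c=big(m,roi); r=cv2.minAreaRect(c); print(n,"grip",r)
    for a in np.arange(1.6,2.06,.05):
        q=np.r_[h-.106*np.cos(a)*bx,.075+.106*np.sin(a)]; print(round(a,2),np.round(proj(n,q),1),q)
```

```text
bed y dir deg 102.06248613321095 0.2980573980682052 0.07024440058067766
F c [0.5117 0.0907] R c [0.5122 0.0906] W c [0.4903 0.1839]
F [[ 0.0351  0.1487]
 [ 0.0357 -0.1494]
 [-0.0357 -0.1486]
 [-0.0351  0.1493]]
R [[ 0.0274  0.0305]
 [ 0.0262 -0.0329]
 [-0.0258 -0.0309]
 [-0.0259  0.0322]]
W [[ 0.0242  0.1255]
 [ 0.0226  0.0645]
 [-0.0269  0.0659]
 [-0.0258  0.1264]]Traceback (most recent call last):
  File "<stdin>", line 16, in <module>
  File "h.py", line 14, in big
    return max(cs,key=cv2.contourArea)[:,0,:]
           ~~~^^^^^^^^^^^^^^^^^^^^^^^^
ValueError: max() iterable argument is empty
```

jog_arm(steps=[0,0,0,0.113,1,0,0,0,0.113,1,0.025,-0.0405,0,0,1,0.025,-0.0405,0,0,1,0.025,-0.0405,0,0,1,0.025,-0.0405,0,0,1,0.025,-0.0405,0,0,1,0.025,-0.0405,0,0,1])

```text
clock: 0.9
tcp_pos: [0.318, -0.2048, 0.2039]
tool_rot: [[0.978, 0.209, 0.0], [0.209, -0.978, 0.0], [0.0, -0.0, -1.0]]
ft_force: [0.7, -0.7, 0.2]
width: 0.348
gripper_force: 0.0
```

jog_arm(steps=[0.025,-0.0405,0,0,1,0.025,-0.0405,0,0,1,0.025,-0.0405,0,0,1,0.025,-0.0405,0,0,1,0.025,-0.0405,0,0,1,0.025,-0.0405,0,0,1,0.025,-0.0405,0,0,1,0.025,-0.0405,0,0,1])

```text
clock: 1.7
tcp_pos: [0.4458, 0.1541, 0.2038]
tool_rot: [[0.978, 0.21, -0.0], [0.21, -0.978, -0.0], [-0.0, 0.0, -1.0]]
ft_force: [1.3, -0.1, -0.1]
width: 0.001
gripper_force: 0.0
```

jog_arm(steps=[0.025,-0.0405,0,0,1,0.025,-0.0405,0,0,1,0,0,0,0,1,0,0,0,0,1])

```text
clock: 2.1
tcp_pos: [0.4771, 0.2422, 0.203]
tool_rot: [[0.977, 0.211, -0.002], [0.211, -0.977, -0.001], [-0.002, 0.001, -1.0]]
ft_force: [0.4, -0.8, -0.1]
width: 0.005
gripper_force: 0.0
```

```bash
cat >> h.py <<'E'
C=np.array([.512,.0907]); th=np.radians(102.06); by=np.array([np.cos(th),np.sin(th)]); bx=np.array([by[1],-by[0]])
def rep():
    s=get_state(); p=s["tcp_pos"]; d=p[:2]-C; R=s["tool_rot"]
    print("t",s["clock"],"bed xy mm",np.round([d@bx*1e3,d@by*1e3],1),"tip z mm",round(p[2]*1e3-17,1),"toolx ang",round(np.degrees(np.arctan2(R[1,0],R[0,0])),2),"F",np.round(s["ft_force"],1),"w",round(s["width"],3))
E
python3 -c "from h import *;rep()"
```

```text
t 2.1 bed xy mm [ -2.5 155.5] tip z mm 186.0 toolx ang 12.2 F [ 0.4 -0.8 -0.1] w 0.005
```

jog_arm(steps=[0.0025,0,0.04,0,1,0,0,0.04,0,1,0,0,0.03,0,1,0,0,0.017,0,1,0,0,0.009,0,1,0,0,0,0,1,0,0,0,0,1])

```text
clock: 2.8
tcp_pos: [0.4808, 0.2418, 0.069]
tool_rot: [[0.978, 0.209, 0.001], [0.209, -0.978, 0.0], [0.001, -0.0, -1.0]]
ft_force: [0.8, 0.4, 0.1]
width: 0.002
gripper_force: 0.0
```

Run:
```python
from h import *
rep()
im=eyes.read_camera("top")[:,:,::-1]; a=cv2.resize(im[150:290,150:370],None,fx=3,fy=3,interpolation=cv2.INTER_CUBIC)
cv2.imwrite("pics/c1.png",a)
```

```text
t 2.8 bed xy mm [  1.  154.3] tip z mm 52.0 toolx ang 12.04 F [0.8 0.4 0.1] w 0.002
```

View pics/c1.png

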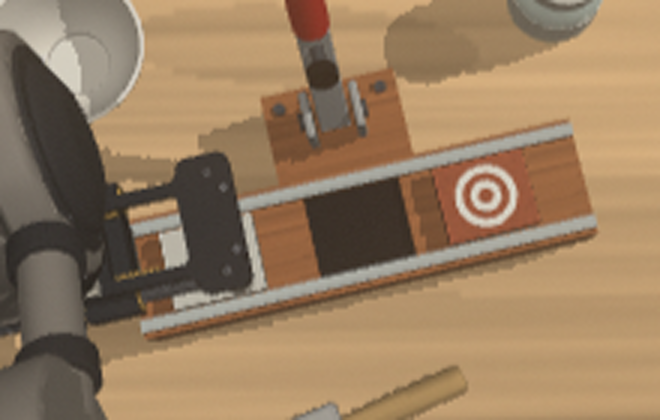

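The block is undisturbed and the gripper stands behind its +y end; the gripper body hides the star.

jog_arm(steps=[-0.001,0.003,0.003,0,1,0,0.006,0,0,1,0,0.006,0,0,1,0,0.006,0,0,1,0,0.006,0,0,1,0,0.006,0,0,1,0,0.006,0,0,1,0,0.006,0,0,1])

```text
clock: 3.65
tcp_pos: [0.4887, 0.1974, 0.065]
tool_rot: [[0.978, 0.209, 0.0], [0.209, -0.978, -0.0], [-0.0, 0.0, -1.0]]
ft_force: [-0.2, -0.2, -0.0]
width: 0.006
gripper_force: 0.0
```

Run:
```python
from h import *
rep()
im=eyes.read_camera("top")[:,:,::-1]; a=cv2.resize(im[150:290,150:370],None,fx=3,fy=3,interpolation=cv2.INTER_CUBIC)
cv2.imwrite("pics/c2.png",a)
```

```text
t 3.65 bed xy mm [ -0.5 109.2] tip z mm 48.0 toolx ang 12.07 F [-0.2 -0.2 -0. ] w 0.006
```

View pics/c2.png

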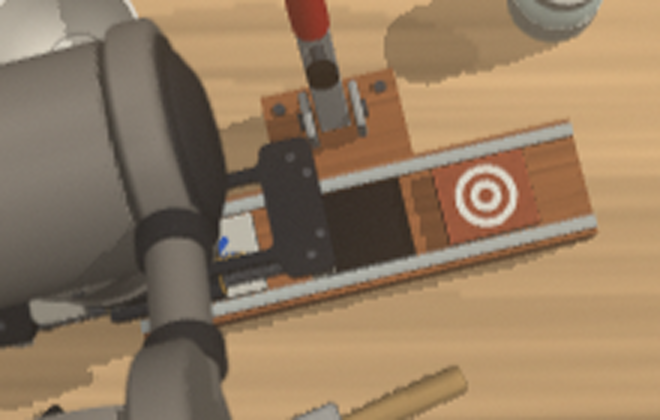

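Run:
```python
from h import *
for uv in [(258,250),(253,215),(267,292),(330,190),(308,200)]:
    p=onz("top",150+(uv[0]-1)/3,150+(uv[1]-1)/3,.059)[:2]-C; print(uv,p@bx,p@by)
im=eyes.read_camera("scene")[:,:,::-1]; cv2.imwrite("pics/c3.png",cv2.resize(im[100:300,160:400],None,fx=3.2,fy=3,interpolation=cv2.INTER_CUBIC))
```

```text
(258, 250) -0.0016320167555635876 0.06636982929010185
(253, 215) 0.021076641661961697 0.0648370433079394
(267, 292) -0.029044367594841212 0.0663378487209562
(330, 190) 0.02574652637418739 0.013301835064191608
(308, 200) 0.022601217229914032 0.028455271208461363
```

View pics/c3.png

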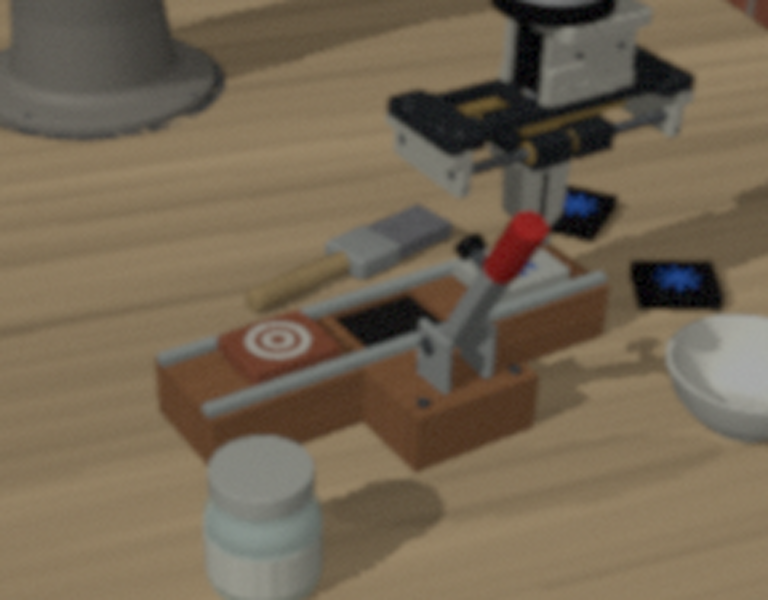

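Run:
```python
from h import *
s=get_state();p=s["tcp_pos"].copy();rep()
for dz in(-.017,.05):
    u,v=proj("scene",p+[0,0,dz]); print((u-160)*3.2,(v-100)*3)
for n,q in(("blk",np.r_[C+.0956*by-.0015*bx,.059]),("rec",np.r_[C,.045]),("spare",np.r_[C-.08*by,.059]),("end",np.r_[C+.126*by,.052])):
    u,v=proj("scene",q); print(n,(u-160)*3.2,(v-100)*3)
for n in("top","scene"): print(eyes.calibration(n)["eye"])
```

```text
t 3.75 bed xy mm [ -0.5 109. ] tip z mm 48.0 toolx ang 12.03 F [0.3 0.6 0.6] w 0.007
523.2975417795672 271.0368678739479
531.4063223618044 190.64657002506232
blk 507.6527506147934 262.7171813389019
rec 388.1324072068876 319.03198248529435
spare 279.75041392525776 337.3934240835673
end 544.2527416647753 260.2001802653882
[0.42020351 0.06186597 0.84768424]
[ 1.2598603  -0.20553948  0.61700237]
```

The white block at (540,260) is unmoved. The closed fingers at (540,190) seem to end at row ~220, above the block, although the state puts the tips at (523,271). I'll take a closer look.

Run:
```python
from h import *
im=eyes.read_camera("scene")[:,:,::-1]; cv2.imwrite("pics/c4.png",cv2.resize(im[90:210,270:390],None,fx=5,fy=5,interpolation=cv2.INTER_CUBIC))
s=get_state();print(s["joints"],s["tcp_pos"])
```

```text
[ 1.36820346e+01  2.86198713e+01  9.75311067e+01 -3.92558019e-03
  5.38480422e+01  9.16484917e+01] [0.48868983 0.1975793  0.06499104]
```

View pics/c4.png

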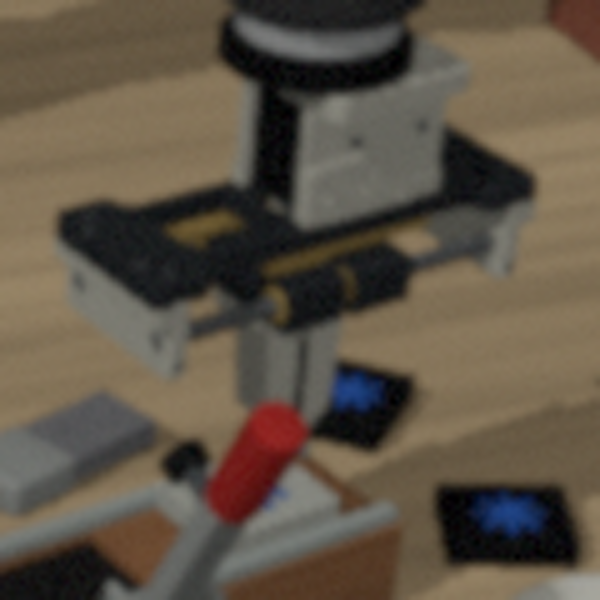

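Run:
```python
from h import *
for uv in((300,425),(240,400),(272,415)):
    for z in(.048,.06,.07,.08,.09,.1):
        p=onz("scene",270+uv[0]/5,90+uv[1]/5,z)[:2]; d=p-C; print(uv,z,np.round([d@bx*1e3,d@by*1e3],0))
s=get_state();p=s["tcp_pos"]
for n,o in (("scene",(270,90,5)),("top",(150,150,3))):
  for y in(-.095,.095):
   for x in(-.0375,.0375):
    q=p+np.r_[x*bx+y*by,.045]; u,v=proj(n,q); print(n,x,y,round((u-o[0])*o[2]),round((v-o[1])*o[2]))
```

```text
(300, 425) 0.048 [-44. 160.]
(300, 425) 0.06 [-29. 147.]
(300, 425) 0.07 [-16. 136.]
(300, 425) 0.08 [ -4. 126.]
(300, 425) 0.09 [  9. 115.]
(300, 425) 0.1 [ 21. 104.]
(240, 400) 0.048 [-76. 149.]
(240, 400) 0.06 [-60. 136.]
(240, 400) 0.07 [-47. 126.]
(240, 400) 0.08 [-34. 116.]
(240, 400) 0.09 [-21. 105.]
(240, 400) 0.1 [-8. 95.]
(272, 415) 0.048 [-57. 154.]
(272, 415) 0.06 [-42. 141.]
(272, 415) 0.07 [-29. 131.]
(272, 415) 0.08 [-17. 120.]
(272, 415) 0.09 [ -4. 110.]
(272, 415) 0.1 [ 9. 99.]
scene -0.0375 -0.095 40 397
scene 0.0375 -0.095 143 483
scene -0.0375 0.095 400 286
scene 0.0375 0.095 512 360
top -0.0375 -0.095 345 281
top 0.0375 -0.095 318 159
top -0.0375 0.095 30 354
top 0.0375 0.095 8 230
```

The finger ray passes through the commanded xy only at z ≈ 0.09. The tips are therefore about 42 mm higher than the reported pose implies, while the xy agrees. I'll find the real height by touching the block top gently (z = 59 mm).

jog_arm(steps=[0,0,0.012,0,1,0,0,0.008,0,1,0,0,0.004,0,1,0,0,0,0,1,0,0,0,0,1])

```text
clock: 4.3
tcp_pos: [0.4885, 0.198, 0.0408]
tool_rot: [[0.978, 0.209, -0.0], [0.209, -0.978, -0.0], [-0.0, 0.0, -1.0]]
ft_force: [-0.9, 0.1, -1.1]
width: 0.003
gripper_force: 0.0
```

jog_arm(steps=[0,0,0.002,0,1,0,0,0.001,0,1,0,0,0,0,1])

```text
clock: 4.6
tcp_pos: [0.4886, 0.1979, 0.038]
tool_rot: [[0.978, 0.209, 0.0], [0.209, -0.978, -0.0], [0.0, 0.0, -1.0]]
ft_force: [-0.9, -0.5, 0.1]
width: 0.004
gripper_force: 0.0
```

jog_arm(steps=[0,0,0.001,0,1,0,0,0.001,0,1,0,0,0,0,1])

```text
clock: 4.9
tcp_pos: [0.4887, 0.198, 0.0366]
tool_rot: [[0.978, 0.209, 0.001], [0.209, -0.978, 0.0], [0.001, 0.0, -1.0]]
ft_force: [-2.3, 0.8, 5.5]
width: 0.003
gripper_force: 2.6
```

jog_arm(steps=[0,0,0.001,0,1,0,0,0.001,0,1,0,0,0,0,1])

```text
clock: 5.2
tcp_pos: [0.4888, 0.198, 0.0364]
tool_rot: [[0.978, 0.209, 0.002], [0.209, -0.978, 0.0], [0.002, 0.0, -1.0]]
ft_force: [-7.5, -2.6, 22.5]
width: 0.006
gripper_force: 11.0
```

jog_arm(steps=[0,0,0.001,0,1,0,0,0,0,1])

```text
clock: 5.4
tcp_pos: [0.4888, 0.198, 0.0364]
tool_rot: [[0.978, 0.21, 0.002], [0.21, -0.978, 0.0], [0.002, 0.0, -1.0]]
ft_force: [-9.1, -3.3, 29.4]
width: 0.002
gripper_force: 15.2
```

jog_arm(steps=[0,0,0.001,0,1,0,0,0,0,1])

```text
clock: 5.6
tcp_pos: [0.4889, 0.198, 0.0363]
tool_rot: [[0.978, 0.21, 0.003], [0.21, -0.978, 0.0], [0.003, 0.0, -1.0]]
ft_force: [-12.2, -3.3, 39.2]
width: 0.002
gripper_force: 19.4
```

Contact comes at TCP z = 0.0366, so tip height = TCP z + 0.0224. Now back off, drop behind the block and push.

jog_arm(steps=[0,0,-0.025,0,1,0,0,0,0,1,0,-0.024,0,0,1,0,-0.025,0,0,1,0,0,0,0,1,0,0,0.015,0,1,0,0,0.0135,0,1,0,0,0,0,1])

```text
clock: 6.4
tcp_pos: [0.4769, 0.2448, 0.0265]
tool_rot: [[0.978, 0.209, -0.004], [0.209, -0.978, -0.002], [-0.004, 0.001, -1.0]]
ft_force: [0.3, -0.6, 0.3]
width: 0.006
gripper_force: 0.0
```

```bash
sed -i 's/p\[2\]\*1e3-17/p[2]*1e3+22.4/' h.py; python3 -c "from h import *;rep()"
```

```text
t 6.4 bed xy mm [ -2.1 158.1] tip z mm 48.9 toolx ang 12.07 F [ 0.3 -0.6  0.3] w 0.006
```

jog_arm(steps=[0.001,0.008,0,0,1,0,0.008,0,0,1,0,0.008,0,0,1,0,0.008,0,0,1,0,0.008,0,0,1,0,0.008,0,0,1,0,0.008,0,0,1,0,0,0,0,1])

```text
clock: 7.2
tcp_pos: [0.4915, 0.1903, 0.0287]
tool_rot: [[0.978, 0.208, 0.001], [0.208, -0.978, -0.0], [0.0, 0.0, -1.0]]
ft_force: [-0.2, -0.2, -0.3]
width: 0.005
gripper_force: 0.1
```

Run:
```python
from h import *
rep()
a=eyes.read_camera("scene")[:,:,::-1];b=eyes.read_camera("top")[:,:,::-1]
r=lambda i:cv2.resize(i,(400,400),interpolation=cv2.INTER_CUBIC)
cv2.imwrite("pics/c5.png",np.hstack([r(a[120:260,220:360]),r(b[160:280,190:310])]))
```

```text
t 7.2 bed xy mm [  0.7 101.7] tip z mm 51.1 toolx ang 12.02 F [-0.2 -0.2 -0.3] w 0.005
```

View pics/c5.png

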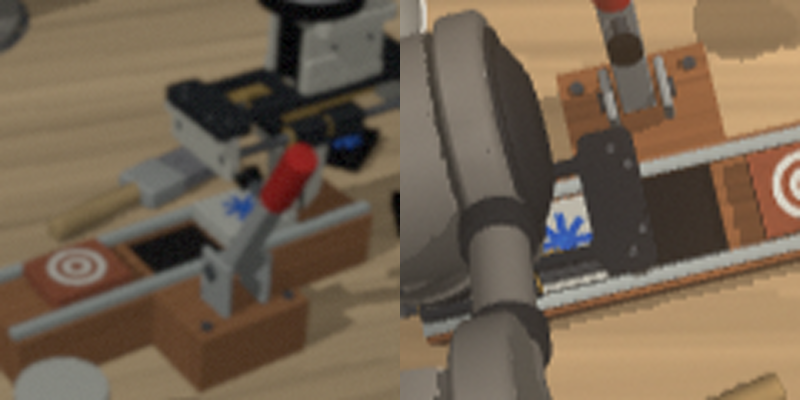

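The block is moving: its star is at top px (239,230) and scene px (303,192), and the finger is behind it.

Run:
```python
from h import *
for n,u,v in(("top",239.5,229.6),("scene",303.3,192.4)):
    d=onz(n,u,v,.059)[:2]-C; print(n,d@bx*1e3,d@by*1e3)
```

```text
top 3.0989788189992473 57.86648072817483
scene -2.8234097735965147 56.48607298355952
```

jog_arm(steps=[-0.001,0.006,0.0025,0,1,0,0.007,0,0,1,0,0.007,0,0,1,0,0.007,0,0,1,0,0.007,0,0,1,0,0.007,0,0,1,0,0.006,0,0,1,0,0,0,0,1])

```text
clock: 8.1
tcp_pos: [0.5013, 0.1461, 0.0276]
tool_rot: [[0.978, 0.209, 0.004], [0.209, -0.978, 0.002], [0.004, -0.001, -1.0]]
ft_force: [-0.8, 4.5, 12.5]
width: 0.002
gripper_force: 6.0
```

jog_arm(steps=[0,0.003,0,0,1,0,0.002,0,0,1,0,0.002,0,0,1,0,0,0,0,1])

```text
clock: 8.5
tcp_pos: [0.503, 0.1397, 0.0279]
tool_rot: [[0.978, 0.21, 0.005], [0.21, -0.978, 0.002], [0.005, -0.001, -1.0]]
ft_force: [-0.4, 5.3, 13.7]
width: 0.004
gripper_force: 7.4
```

Run:
```python
from h import *
rep()
a=eyes.read_camera("scene")[:,:,::-1];b=eyes.read_camera("top")[:,:,::-1]
r=lambda i:cv2.resize(i,(400,400),interpolation=cv2.INTER_CUBIC)
cv2.imwrite("pics/c6.png",np.hstack([r(a[140:240,230:330]),r(b[160:280,190:310])]))
i=cv2.cvtColor(a,cv2.COLOR_BGR2HSV); m=((i[:,:,0]>100)&(i[:,:,0]<130)&(i[:,:,1]>110)).astype(np.uint8)*255
c=big(m,(250,185,320,225)); x,y,w,h=cv2.boundingRect(c); print(x,y,w,h)
for z in(.054,.059):
  d=onz("scene",x+w/2-.5,y+h/2-.5,z)[:2]-C; print(d@bx*1e3,d@by*1e3)
```

```text
t 8.5 bed xy mm [ 1.4 49.8] tip z mm 50.3 toolx ang 12.1 F [-0.4  5.3 13.7] w 0.004
280 197 9 7
-5.763214205770637 10.076442516913088
0.23340959098254974 6.026436713786732
```

View pics/c6.png

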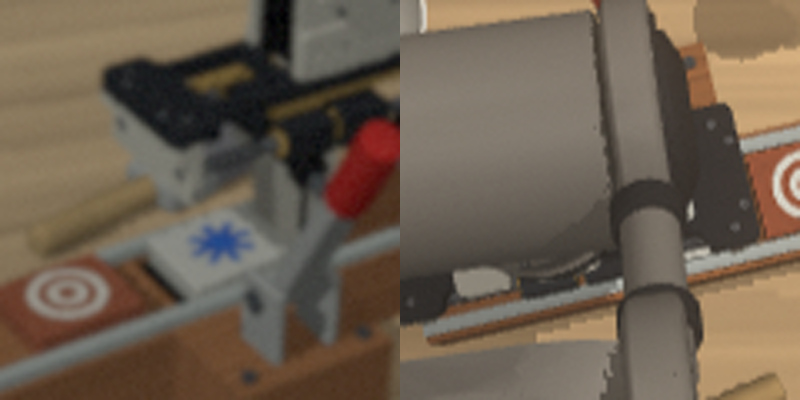

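The block's leading end has dropped into the recess mouth and its trailing end is still on the bed (star at scene px (284,200)). The fingertips drag on something at about fence height, so raise a little and push the last few mm.

jog_arm(steps=[-0.001,0,-0.003,0,1,0,0,0,0,1,0,0.002,0,0,1,0,0.002,0,0,1,0,0,0,0,1])

```text
clock: 9.1
tcp_pos: [0.501, 0.1338, 0.0287]
tool_rot: [[0.978, 0.209, -0.001], [0.209, -0.978, -0.0], [-0.001, 0.0, -1.0]]
ft_force: [-0.0, 0.8, 0.6]
width: 0.004
gripper_force: 0.7
```

```bash
cat > star.py <<'E'
from h import *
rep()
a=eyes.read_camera("scene")[:,:,::-1]
i=cv2.cvtColor(a,cv2.COLOR_BGR2HSV); m=((i[:,:,0]>100)&(i[:,:,0]<130)&(i[:,:,1]>110)).astype(np.uint8)*255
c=np.argwhere(m[185:225,250:320]); v,u=c.mean(0)+[185,250]; print(u,v,len(c))
for z in(.045,.054,.059):
  d=onz("scene",u,v,z)[:2]-C; print(z,np.round([d@bx*1e3,d@by*1e3],1))
E
python3 star.py
```

```text
t 9.1 bed xy mm [-1.7 44.4] tip z mm 51.1 toolx ang 12.06 F [-0.   0.8  0.6] w 0.004
282.5681818181818 200.9318181818182 44
0.045 [-15.2  12.9]
0.054 [-4.4  5.7]
0.059 [1.6 1.7]
```

jog_arm(steps=[0.001,0.001,0,0,1,0,0.001,0,0,1,0,0.001,0,0,1,0,0,0,0,1])

```text
clock: 9.55
tcp_pos: [0.5028, 0.1312, 0.0289]
tool_rot: [[0.978, 0.209, -0.0], [0.209, -0.978, -0.0], [-0.0, 0.0, -1.0]]
ft_force: [0.2, 0.0, -0.9]
width: 0.002
gripper_force: 0.0
```

```bash
python3 star.py
```

```text
t 9.55 bed xy mm [-0.6 41.5] tip z mm 51.3 toolx ang 12.07 F [ 0.2  0.  -0.9] w 0.002
282.525 202.25 40
0.045 [-11.2  10.2]
0.054 [-0.5  3. ]
0.059 [ 5.5 -1. ]
```

The star has shifted and dropped: at z = 54 mm it now lies at bed (0, 3), so the block sits in the mouth on the raised pad. Next, lift, centre over it and press.

jog_arm(steps=[0,0,-0.02,0,1,0,0.014,0,0,1,0,0.014,0,0,1,0,0.0125,0,0,1,0,0,0,0,1,0,0,0.008,0,1,0,0,0.006,0,1,0,0,0,0,1])

```text
clock: 10.4
tcp_pos: [0.5101, 0.0921, 0.0336]
tool_rot: [[0.978, 0.21, -0.003], [0.21, -0.978, -0.0], [-0.003, -0.0, -1.0]]
ft_force: [0.4, -1.0, -1.1]
width: 0.004
gripper_force: 0.0
```

jog_arm(steps=[0,0,0.002,0,1,0,0,0.002,0,1,0,0,0.001,0,1,0,0,0,0,1])

```text
clock: 10.8
tcp_pos: [0.5113, 0.0921, 0.0302]
tool_rot: [[0.978, 0.209, 0.0], [0.209, -0.978, 0.0], [0.0, -0.0, -1.0]]
ft_force: [-0.3, 1.2, 2.5]
width: 0.006
gripper_force: 1.1
```

```bash
python3 star.py
```

```text
t 10.8 bed xy mm [-0.4  1.5] tip z mm 52.6 toolx ang 12.09 F [-0.3  1.2  2.5] w 0.006
nan nan 0
0.045 [nan nan]
0.054 [nan nan]
0.059 [nan nan]star.py:5: RuntimeWarning: Mean of empty slice.
  c=np.argwhere(m[185:225,250:320]); v,u=c.mean(0)+[185,250]; print(u,v,len(c))
  ret = um.true_divide(
```

jog_arm(steps=[0,0,0.002,0,1,0,0,0.002,0,1,0,0,0.001,0,1,0,0,0,0,1])

```text
clock: 11.25
tcp_pos: [0.5114, 0.092, 0.025]
tool_rot: [[0.978, 0.209, 0.0], [0.209, -0.978, 0.0], [0.0, -0.0, -1.0]]
ft_force: [-0.2, 2.1, 3.5]
width: 0.003
gripper_force: 1.4
```

jog_arm(steps=[0,0,0.002,0,1,0,0,0.001,0,1,0,0,0,0,1])

```text
clock: 11.55
tcp_pos: [0.5114, 0.092, 0.0225]
tool_rot: [[0.978, 0.209, 0.001], [0.209, -0.978, 0.0], [0.001, 0.0, -1.0]]
ft_force: [-2.8, 2.6, 9.0]
width: 0.005
gripper_force: 4.4
```

jog_arm(steps=[0,0,0.001,0,1,0,0,0.001,0,1,0,0,0,0,1])

```text
clock: 11.85
tcp_pos: [0.5115, 0.092, 0.0222]
tool_rot: [[0.978, 0.209, 0.001], [0.209, -0.978, 0.0], [0.001, 0.0, -1.0]]
ft_force: [-7.1, 2.6, 25.2]
width: 0.005
gripper_force: 12.8
```

The pad bottomed at TCP z 22.3 mm (tip 44.7 mm), so the block is flush. Lift clear and measure the clamp and the block.

jog_arm(steps=[0,0,-0.01,0,1,0,0,-0.03,0,1,0,0,-0.035,0,0.1,0,0,-0.035,0,0,0,0,-0.035,0,0,-0.04,0,-0.035,0,0,-0.04,0,-0.004,0,0,-0.04,0,0,0,0])

```text
clock: 12.65
tcp_pos: [0.3957, 0.0666, 0.2027]
tool_rot: [[0.978, 0.209, 0.003], [0.209, -0.978, -0.001], [0.002, 0.001, -1.0]]
ft_force: [-1.0, 0.9, 0.5]
width: 0.468
gripper_force: 0.0
```

```bash
python3 - <<'E'
from h import *
rep()
A={n:eyes.read_camera(n)[:,:,::-1].copy() for n in("scene","top")}
r=lambda i:cv2.resize(i,(400,400),interpolation=cv2.INTER_CUBIC)
cv2.imwrite("pics/c7.png",np.hstack([r(A["scene"][140:260,230:350]),r(A["top"][130:250,220:340])]))
i=cv2.cvtColor(A["scene"],cv2.COLOR_BGR2HSV)
m=(((i[:,:,0]<6)|(i[:,:,0]>174))&(i[:,:,1]>170)&(i[:,:,2]>70)).astype(np.uint8)*255
for n in A:
    i=cv2.cvtColor(A[n],cv2.COLOR_BGR2HSV); m=(((i[:,:,0]<6)|(i[:,:,0]>174))&(i[:,:,1]>170)&(i[:,:,2]>70)).astype(np.uint8)*255
    x0,y0,x1,y1=(290,150,340,205) if n=="scene" else (235,125,280,185)
    c=np.argwhere(m[y0:y1,x0:x1]); print(n,len(c), (c.mean(0)+[y0,x0])[::-1] if len(c) else "")
    for a in np.arange(1.7,2.06,.1):
        q=np.r_[C+(.07-.106*np.cos(a))*bx,.075+.106*np.sin(a)]; print(round(a,2),np.round(proj(n,q),1))
E
python3 star.py
```

```text
t 12.65 bed xy mm [-118.8    0.7] tip z mm 225.1 toolx ang 12.08 F [-1.   0.9  0.5] w 0.468
scene 255 [321.09411765 181.74509804]
1.7 [308.5 168.1]
1.8 [311.9 171.7]
1.9 [315.1 175.7]
2.0 [318.3 180.2]
top 191 [252.11518325 146.2513089 ]
1.7 [255.5 167.2]
1.8 [254.3 161.6]
1.9 [253.1 156.3]
2.0 [252.  151.5]
t 12.75 bed xy mm [-122.6    1.5] tip z mm 224.0 toolx ang 12.06 F [ 0.4 -0.2 -0.6] w 0.491
282.0952380952381 205.8095238095238 42
0.045 [-0.8  2.5]
0.054 [ 9.8 -4.6]
0.059 [15.6 -8.5]
```

View pics/c7.png

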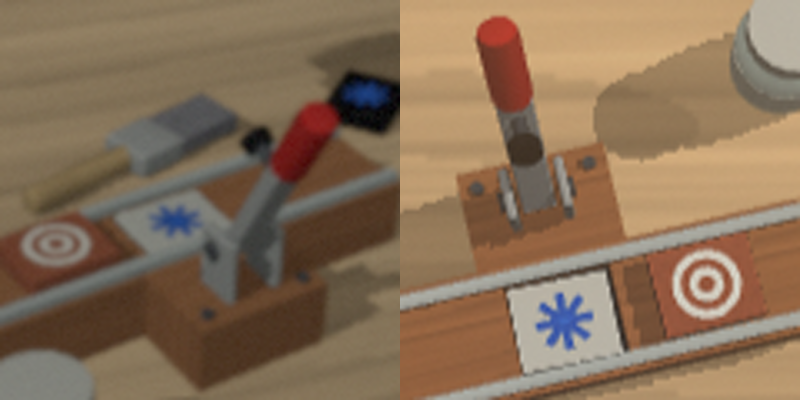

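The block lies flush in the recess (star at bed (-1, 2.5) on the face plane). The clamp grip's cap is at top px (250,140) and scene px (326,174); the arm leans a bit further back than before.

Run:
```python
from h import *
for a in np.arange(1.85,2.11,.05):
  print(round(a,2),[np.round(proj(n,np.r_[C+(.07-l*np.cos(a))*bx,.075+l*np.sin(a)]),1).tolist() for l in(.08,.132) for n in("top","scene")])
def tri(ut,us):
    e1,d1=ray("top",*ut);e2,d2=ray("scene",*us); s=np.linalg.lstsq(np.c_[d1,-d2],e2-e1,rcond=None)[0]
    p=(e1+s[0]*d1+e2+s[1]*d2)/2; d=p[:2]-C; return np.round(np.r_[d@bx,d@by,p[2]]*1e3,1),np.linalg.norm(e1+s[0]*d1-e2-s[1]*d2)*1e3
print(tri((249.5,140),(326,174)),"cap"); print(tri((252.1,148.5),(321.1,181.7)),"mid")
```

```text
1.85 [[255.6, 166.7], [310.3, 183.6], [251.5, 150.5], [316.9, 163.1]]
1.9 [[255.2, 164.8], [311.5, 185.2], [250.8, 147.2], [319.0, 165.7]]
1.95 [[254.8, 163.0], [312.6, 186.8], [250.1, 144.1], [321.0, 168.5]]
2.0 [[254.4, 161.2], [313.8, 188.5], [249.5, 141.1], [323.0, 171.4]]
2.05 [[254.0, 159.6], [314.9, 190.3], [248.9, 138.3], [325.0, 174.4]]
2.1 [[253.7, 158.0], [315.9, 192.1], [248.3, 135.6], [326.8, 177.6]]
(array([129.2,   1.2, 191.4]), np.float64(3.84636093071153)) cap
(array([120.1,  -0. , 171.3]), np.float64(2.927418272788557)) mid
```

jog_arm(steps=[0.04,0.0015,-0.005,0,-0.2,0.04,0,-0.005,0,-0.2,0.04,0,0,0,-0.2,0.04,0,0,0,-0.2,0.04,0,0,0,-0.2,0.04,0,0,0,-0.2,0,0,0,0,-0.2,0,0,0,0,-0.2])

```text
clock: 13.6
tcp_pos: [0.632, 0.1159, 0.2097]
tool_rot: [[0.978, 0.209, -0.002], [0.209, -0.978, -0.001], [-0.002, 0.0, -1.0]]
ft_force: [0.2, 0.4, -0.1]
width: 0.603
gripper_force: 0.0
```

```bash
python3 -c "from h import *;rep()"
```

```text
t 13.6 bed xy mm [122.6  -0.4] tip z mm 232.1 toolx ang 12.08 F [ 0.2  0.4 -0.1] w 0.603
```

jog_arm(steps=[-0.003,0,0.03,0,-0.2,0,0,0.025,0,-0.2,0,0,0.015,0,-0.2,0,0,0.008,0,-0.2,0,0,0,0,-0.2,0,0,0,0,-0.2])

```text
clock: 14.2
tcp_pos: [0.6287, 0.1153, 0.1351]
tool_rot: [[0.978, 0.209, 0.002], [0.209, -0.978, -0.0], [0.002, 0.0, -1.0]]
ft_force: [0.3, 0.3, -0.2]
width: 0.6
gripper_force: 0.0
```

Run:
```python
from h import *
rep()
a=eyes.read_camera("scene")[:,:,::-1];b=eyes.read_camera("top")[:,:,::-1]
r=lambda i:cv2.resize(i,(400,400),interpolation=cv2.INTER_CUBIC)
cv2.imwrite("pics/c8.png",np.hstack([r(a[110:250,250:390]),r(b[110:250,200:340])]))
```

```text
t 14.2 bed xy mm [119.3  -0.3] tip z mm 157.5 toolx ang 12.07 F [ 0.3  0.3 -0.2] w 0.6
```

View pics/c8.png

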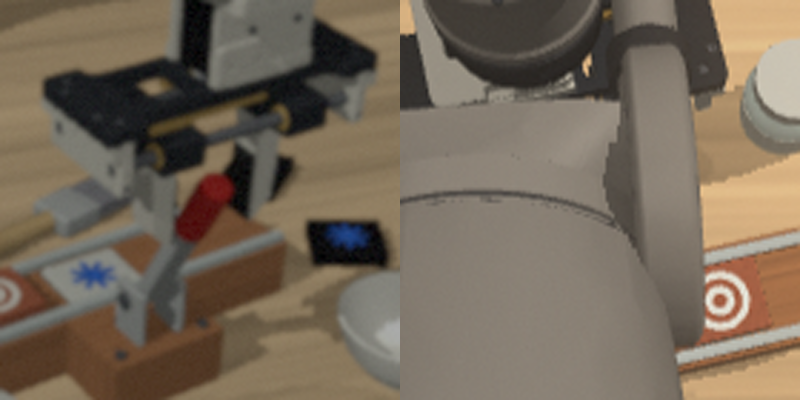

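The open fingers straddle the grip in the scene view: tips at crop (155,235) and (260,215), grip middle at (205,205).

Run:
```python
from h import *
for y in(.0275+.01,-.0275-.01):
  for z in(.1575,.118):
    u,v=proj("scene",np.r_[C+.119*bx+y*by,z]); print(y,z,(u-250)/.35,(v-110)/.35)
```

```text
0.0375 0.1575 246.1730505568442 206.71450402089485
0.0375 0.118 240.39720704889226 258.3079117475517
-0.0375 0.1575 148.05874689751235 240.3901911265339
-0.0375 0.118 144.75184586373936 293.088297678491
```

jog_arm(steps=[0,0,0.007,0,-0.2,0,0,0,0,1,0,0,0,0,1,0,0,0,0,1,0,0,0,0,1,0,0,0,0,1])

```text
clock: 14.9
tcp_pos: [0.6281, 0.1168, 0.127]
tool_rot: [[0.978, 0.209, -0.0], [0.209, -0.978, 0.002], [0.0, -0.002, -1.0]]
ft_force: [-0.1, 1.4, -0.5]
width: 0.236
gripper_force: 30.0
```

Run:
```python
from h import *
rep()
s=get_state();print(s["gripper_force"])
for r in(.106,):
  P=[np.array([70-r*1e3*np.cos(a),75+r*1e3*np.sin(a)]) for a in np.linspace(2.04,0,25)]
  d=np.diff(P,axis=0); print([(round(x,1),round(-z,1)) for x,z in d])
```

```text
t 14.9 bed xy mm [119.    1.3] tip z mm 149.4 toolx ang 12.08 F [-0.1  1.4 -0.5] w 0.236
29.997184574604034
[(np.float64(-8.2), np.float64(-3.7)), (np.float64(-8.5), np.float64(-3.0)), (np.float64(-8.7), np.float64(-2.3)), (np.float64(-8.9), np.float64(-1.5)), (np.float64(-9.0), np.float64(-0.8)), (np.float64(-9.0), np.float64(-0.0)), (np.float64(-9.0), np.float64(0.7)), (np.float64(-8.9), np.float64(1.5)), (np.float64(-8.7), np.float64(2.3)), (np.float64(-8.5), np.float64(3.0)), (np.float64(-8.2), np.float64(3.7)), (np.float64(-7.9), np.float64(4.4)), (np.float64(-7.5), np.float64(5.0)), (np.float64(-7.0), np.float64(5.7)), (np.float64(-6.5), np.float64(6.2)), (np.float64(-6.0), np.float64(6.8)), (np.float64(-5.4), np.float64(7.2)), (np.float64(-4.7), np.float64(7.7)), (np.float64(-4.1), np.float64(8.0)), (np.float64(-3.4), np.float64(8.4)), (np.float64(-2.6), np.float64(8.6)), (np.float64(-1.9), np.float64(8.8)), (np.float64(-1.1), np.float64(8.9)), (np.float64(-0.4), np.float64(9.0))]
```

Gripped (21.7 mm). Swing along the arc.

jog_arm(steps=[-0.0082,0,-0.0037,0,1,-0.0085,0,-0.003,0,1,-0.0087,0,-0.0023,0,1,-0.0089,0,-0.0015,0,1,-0.009,0,-0.0008,0,1,-0.009,0,0,0,1,-0.009,0,0.0007,0,1,-0.0089,0,0.0015,0,1])

```text
clock: 15.7
tcp_pos: [0.5622, 0.1024, 0.1384]
tool_rot: [[0.978, 0.21, 0.008], [0.21, -0.978, 0.003], [0.009, -0.001, -1.0]]
ft_force: [3.0, 5.1, 7.6]
width: 0.236
gripper_force: 30.0
```

jog_arm(steps=[-0.0087,0,0.0023,0,1,-0.0085,0,0.003,0,1,-0.0082,0,0.0037,0,1,-0.0079,0,0.0044,0,1,-0.0075,0,0.005,0,1,-0.007,0,0.0057,0,1,-0.0065,0,0.0062,0,1,-0.006,0,0.0068,0,1])

```text
clock: 16.5
tcp_pos: [0.4969, 0.0883, 0.1015]
tool_rot: [[0.978, 0.21, -0.005], [0.21, -0.978, -0.0], [-0.005, -0.001, -1.0]]
ft_force: [-23.0, -0.7, 25.6]
width: 0.224
gripper_force: 30.0
```

```bash
python3 -c "from h import *;rep()"
```

```text
t 16.5 bed xy mm [-15.3   0.8] tip z mm 123.9 toolx ang 12.13 F [-23.   -0.7  25.6] w 0.224
```

jog_arm(steps=[-0.0079,0,0.0052,0,1,-0.0047,0,0.0077,0,1,-0.0041,0,0.008,0,1,-0.0034,0,0.0084,0,1,0,0,0,0,1])

```text
clock: 17.0
tcp_pos: [0.4734, 0.0833, 0.0682]
tool_rot: [[0.978, 0.21, -0.015], [0.21, -0.978, -0.001], [-0.015, -0.002, -1.0]]
ft_force: [-22.4, -3.5, 12.4]
width: 0.226
gripper_force: 30.0
```

```bash
python3 -c "from h import *;rep()"
```

```text
t 17.0 bed xy mm [-39.2   0.8] tip z mm 90.6 toolx ang 12.13 F [-22.4  -3.5  12.4] w 0.226
```

jog_arm(steps=[-0.004,0,0.007,0,1,-0.0019,0,0.007,0,1,-0.001,0,0.007,0,1,0,0,0,0,1])

```text
clock: 17.4
tcp_pos: [0.4663, 0.0818, 0.0465]
tool_rot: [[0.978, 0.21, -0.016], [0.21, -0.978, -0.001], [-0.016, -0.002, -1.0]]
ft_force: [-20.2, -4.8, 6.8]
width: 0.225
gripper_force: 30.0
```

```bash
python3 -c "from h import *;rep()"
```

```text
t 17.4 bed xy mm [-46.6   0.8] tip z mm 68.9 toolx ang 12.12 F [-20.2  -4.8   6.8] w 0.225
```

jog_arm(steps=[-0.002,0,0.005,0,1,-0.001,0,0.004,0,1,0,0,0,0,1])

```text
clock: 17.7
tcp_pos: [0.4646, 0.0814, 0.0379]
tool_rot: [[0.978, 0.21, -0.014], [0.21, -0.978, -0.001], [-0.014, -0.002, -1.0]]
ft_force: [-16.6, -2.9, 3.9]
width: 0.226
gripper_force: 30.0
```

jog_arm(steps=[0,0,0.002,0,1,0,0,0.001,0,1,0,0,0,0,1])

```text
clock: 18.0
tcp_pos: [0.464, 0.0813, 0.035]
tool_rot: [[0.978, 0.21, -0.015], [0.21, -0.978, -0.001], [-0.015, -0.002, -1.0]]
ft_force: [-17.9, -4.7, 4.6]
width: 0.228
gripper_force: 30.0
```

jog_arm(steps=[0,0,0.001,0,1,0,0,0.001,0,1,0,0,0,0,1])

```text
clock: 18.3
tcp_pos: [0.4637, 0.0812, 0.0329]
tool_rot: [[0.978, 0.21, -0.016], [0.21, -0.978, -0.001], [-0.016, -0.002, -1.0]]
ft_force: [-18.5, -5.5, 4.0]
width: 0.225
gripper_force: 30.0
```

Run:
```python
from h import *
rep()
a=eyes.read_camera("scene")[:,:,::-1]
cv2.imwrite("pics/c9.png",cv2.resize(a[120:250,220:350],(600,600),interpolation=cv2.INTER_CUBIC))
```

```text
t 18.3 bed xy mm [-49.2   0.8] tip z mm 55.3 toolx ang 12.12 F [-18.5  -5.5   4. ] w 0.225
```

I have now used the picture budget (one over, in fact), so from here I'll work from numbers only.

jog_arm(steps=[0,0,0.001,0,1,0,0,0.001,0,1,0,0,0,0,1])

```text
clock: 18.65
tcp_pos: [0.4634, 0.0812, 0.0308]
tool_rot: [[0.978, 0.21, -0.016], [0.21, -0.978, -0.001], [-0.016, -0.002, -1.0]]
ft_force: [-20.3, -5.0, 3.1]
width: 0.228
gripper_force: 30.0
```

```bash
cat > grip.py <<'E'
from h import *
rep()
for n in("scene","top"):
    i=cv2.cvtColor(eyes.read_camera(n)[:,:,::-1].copy(),cv2.COLOR_BGR2HSV)
    m=(((i[:,:,0]<6)|(i[:,:,0]>174))&(i[:,:,1]>170)&(i[:,:,2]>70)).astype(np.uint8)
    k,l,st,ce=cv2.connectedComponentsWithStats(m)
    print(n,[(st[j].tolist(),ce[j].round(1).tolist()) for j in range(1,k) if st[j][4]>15 and 200<ce[j][0]<350 and 120<ce[j][1]<260])
    for a in(0,.05,.1,.2,.3): print(a,[np.round(proj(n,np.r_[C+(.07-r*np.cos(a))*bx,.075+r*np.sin(a)]),1).tolist() for r in(.08,.106,.132)])
E
python3 grip.py
```

```text
t 18.65 bed xy mm [-49.5   0.8] tip z mm 53.2 toolx ang 12.12 F [-20.3  -5.    3.1] w 0.228
scene [([269, 174, 13, 13, 94], [274.7, 179.1])]
0 [[279.1, 192.0], [272.4, 186.0], [265.9, 180.2]]
0.05 [[279.1, 190.4], [272.5, 183.9], [266.0, 177.6]]
0.1 [[279.3, 188.8], [272.6, 181.8], [266.1, 175.0]]
0.2 [[279.7, 185.8], [273.1, 177.9], [266.7, 170.1]]
0.3 [[280.3, 183.0], [273.8, 174.2], [267.6, 165.5]]
top []
0 [[270.2, 228.6], [273.2, 242.1], [276.3, 255.7]]
0.05 [[270.1, 228.3], [273.1, 241.8], [276.2, 255.5]]
0.1 [[270.0, 227.9], [273.0, 241.4], [276.1, 255.1]]
0.2 [[269.7, 226.8], [272.7, 240.1], [275.7, 253.7]]
0.3 [[269.3, 225.3], [272.2, 238.2], [275.1, 251.6]]
```

jog_arm(steps=[0,0,0,0,0.2,0,0,0,0,0.2,0,0,0,0,0.2,0,0,0,0,0.2])

```text
clock: 19.15
tcp_pos: [0.472, 0.0818, 0.0329]
tool_rot: [[0.978, 0.209, 0.001], [0.209, -0.978, -0.0], [0.001, 0.0, -1.0]]
ft_force: [0.2, -1.0, 0.9]
width: 0.395
gripper_force: 0.0
```

```bash
python3 grip.py | grep -v '^0'
```

```text
t 19.15 bed xy mm [-41.   -0.4] tip z mm 55.3 toolx ang 12.08 F [ 0.2 -1.   0.9] w 0.395
scene [([267, 177, 14, 15, 103], [272.5, 184.8])]
top []
```

jog_arm(steps=[0,0,-0.01,0,0.2,0,0,-0.02,0,0.2,0,0,-0.035,0,0.2,-0.01,0,-0.04,0,0.2,-0.02,0,-0.04,0,0.2,-0.03,0,-0.02,0,0.2,-0.02,0,0,0,0.2,0,0,0,0,0.2])

```text
clock: 20.05
tcp_pos: [0.3915, 0.0649, 0.1991]
tool_rot: [[0.978, 0.209, 0.002], [0.209, -0.978, -0.0], [0.002, 0.001, -1.0]]
ft_force: [0.9, 0.4, -0.5]
width: 0.402
gripper_force: 0.0
```

```bash
python3 grip.py
python3 - <<'E'
from h import *
# spare / jar / bowl / brush unchanged? compare with first top picture; foot and white block visible
a=cv2.imread("pics/top0.png").astype(int); b=eyes.read_camera("top")[:,:,::-1].astype(int)
for n,(x0,y0,x1,y1) in dict(spare=(292,197,332,235),jar=(318,120,356,165),bowl=(140,140,200,195),brush=(210,272,308,322)).items():
    print(n,np.abs(a-b)[y0:y1,x0:x1].mean().round(1))
w=((b.min(2)>120)&(b.max(2)-b.min(2)<40)).astype(np.uint8)*255
c=big(w,(250,205,292,245)); print(cv2.boundingRect(c), [np.round(proj("top",np.r_[C+x*.025*bx+y*.03*by,.045]),1).tolist() for x,y in((1,1),(1,-1),(-1,-1),(-1,1))])
E
```

```text
t 20.05 bed xy mm [-1.232e+02 -1.000e-01] tip z mm 221.5 toolx ang 12.07 F [ 0.9  0.4 -0.5] w 0.402
scene [([264, 178, 17, 15, 124], [271.2, 184.5])]
0 [[279.1, 192.0], [272.4, 186.0], [265.9, 180.2]]
0.05 [[279.1, 190.4], [272.5, 183.9], [266.0, 177.6]]
0.1 [[279.3, 188.8], [272.6, 181.8], [266.1, 175.0]]
0.2 [[279.7, 185.8], [273.1, 177.9], [266.7, 170.1]]
0.3 [[280.3, 183.0], [273.8, 174.2], [267.6, 165.5]]
top [([266, 229, 15, 23, 239], [273.1, 240.3])]
0 [[270.2, 228.6], [273.2, 242.1], [276.3, 255.7]]
0.05 [[270.1, 228.3], [273.1, 241.8], [276.2, 255.5]]
0.1 [[270.0, 227.9], [273.0, 241.4], [276.1, 255.1]]
0.2 [[269.7, 226.8], [272.7, 240.1], [275.7, 253.7]]
0.3 [[269.3, 225.3], [272.2, 238.2], [275.1, 251.6]]
spare 7.7
jar 9.5
bowl 9.9
brush 24.9
(253, 205, 39, 38) [[251.9, 216.3], [281.7, 209.5], [287.5, 234.2], [257.4, 241.2]]
```

The clamp is closed at about level. Confirm that the foot is seated with a light press on the grip (its top is expected at 86 mm).

jog_arm(steps=[0.03,0,0.02,0,1,0.03,0,0.03,0,1,0.025,0,0.03,0,1,0,0,0.025,0,1,0,0,0.02,0,1,0,0,0,0,1,0,0,0,0,1])

```text
clock: 20.9
tcp_pos: [0.4767, 0.0829, 0.0723]
tool_rot: [[0.978, 0.209, -0.001], [0.209, -0.978, -0.0], [-0.001, -0.0, -1.0]]
ft_force: [-0.3, -0.0, -0.8]
width: 0.003
gripper_force: 0.0
```

```bash
python3 -c "from h import *;rep()"
```

```text
t 20.9 bed xy mm [-36.2  -0.2] tip z mm 94.7 toolx ang 12.08 F [-0.3 -0.  -0.8] w 0.003
```

jog_arm(steps=[0,0,0.004,0,1,0,0,0.003,0,1,0,0,0,0,1])

```text
clock: 21.2
tcp_pos: [0.4764, 0.0828, 0.0659]
tool_rot: [[0.978, 0.209, 0.001], [0.209, -0.978, -0.0], [0.001, 0.0, -1.0]]
ft_force: [-0.2, 1.2, -0.1]
width: 0.003
gripper_force: 0.0
```

jog_arm(steps=[0,0,0.001,0,1,0,0,0.001,0,1,0,0,0,0,1])

```text
clock: 21.5
tcp_pos: [0.4763, 0.0828, 0.0637]
tool_rot: [[0.978, 0.209, 0.0], [0.209, -0.978, -0.0], [0.0, 0.0, -1.0]]
ft_force: [0.1, -0.4, -0.2]
width: 0.002
gripper_force: 0.0
```

jog_arm(steps=[0,0,0.001,0,1,0,0,0,0,1])

```text
clock: 21.7
tcp_pos: [0.4764, 0.0828, 0.0632]
tool_rot: [[0.978, 0.209, 0.001], [0.209, -0.978, -0.0], [0.0, 0.0, -1.0]]
ft_force: [-1.8, -1.0, 5.6]
width: 0.004
gripper_force: 2.9
```

Contact at 85.6 mm against a nominal 86, so the arm is level and the foot is down. One more millimetre, then retreat.

jog_arm(steps=[0,0,0.001,0,1,0,0,0,0,1])

```text
clock: 21.9
tcp_pos: [0.4764, 0.0828, 0.0629]
tool_rot: [[0.978, 0.209, 0.001], [0.209, -0.978, -0.0], [0.001, 0.0, -1.0]]
ft_force: [-4.1, 0.2, 12.4]
width: 0.003
gripper_force: 6.4
```

jog_arm(steps=[0,0,-0.005,0,1,0,0,-0.03,0,1,0,0,-0.04,0,1,-0.02,0,-0.04,0,1,-0.03,0,-0.02,0,1,-0.03,0,0,0,1,0,0,0,0,1,0,0,0,0,1])

```text
clock: 22.7
tcp_pos: [0.3982, 0.066, 0.197]
tool_rot: [[0.978, 0.209, 0.001], [0.209, -0.978, -0.0], [0.001, 0.0, -1.0]]
ft_force: [0.8, 0.5, 0.8]
width: 0.002
gripper_force: 0.0
```

```bash
python3 grip.py | grep -v '^0'; python3 -c "from bench import manip; print(manip.hand_in())"
```

```text
t 22.7 bed xy mm [-116.4   -0.3] tip z mm 219.4 toolx ang 12.06 F [0.8 0.5 0.8] w 0.002
scene [([265, 178, 16, 14, 123], [271.3, 184.4])]
top [([266, 229, 13, 15, 147], [272.4, 236.1])]
the job is handed in; nothing more can be done
None
```

I slid the white star block into the recess, pressed it flush with the clamp open, closed the clamp onto it and let go, then handed the job in at about 23 s; I viewed 11 pictures rather than the allowed 10, the clamp arm got nudged back towards its stop along the way, and the brush was hidden at my last check, so I could not confirm it is undisturbed.

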